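# Clip the stamp roller to its eye on the potter's side bench

## Robot

A 7-joint arm with a two-finger parallel gripper is mounted at the origin on the work surface. World frame = base frame: x ahead of the robot, y to its left, z up, the work surface at z = 0. Lengths are in mm, angles in rad, forces in N, time in s.
With the tool pointing down it reaches from about 350 to 900 mm from the base axis. Payload 7.2 kg.
Tool frame: the origin (TCP) lies midway between the tips of the shut fingers; the grasp point (between the pads) lies 19 mm behind it; z points along the fingers, x is the direction in which the jaws open and shut, and the axes are right-handed (so a half turn about z gives the same grasp; the last joint's range is limited). The gripper opens to 88 mm and grips with 3 to 60 N. Pads are 20 mm wide; open, the fingers measure 115 mm over their backs; the gripper's body (75 mm by 178 mm) begins 61 mm behind the grasp point.
Start: joints at [-1.363, 0.411, -0.013, 1.596, 0.006, 1.134, -0.082], TCP at [170.207, 601.38, 222.653] pointing down, gripper open.
Joint ranges: [-2.95, 2.95], [-0.29, 1.99], [-1.47, 1.44], [0.14, 2.54], [-1.03, 4.17], [0.13, 1.85], [-2.86, 2.86]. Speed limits (rad/s): [2.39, 2.39, 3.01, 3.01, 3.14, 3.14, 3.14].

## Interface

Orientations are given as a unit quaternion [w, x, y, z].
In Python, from rig import status, snapshot, camera_info, order gives the robot as it stands. The module is installed in compiled form; this text tells all that it offers.
- The arm moves only by the tool step_arm, never from a script. Its argument "increments" is a list of rows, each a list of 3 entries, a list of its own where there are three numbers: the turn, a rotation vector about the tool's x, y, z normalised to -1 to 1, where 1 is 360 degrees, then the shift along the tool's x, y, z normalised to -1 to 1, where 1 is 150 mm, then the closure, from 0 (fully open) to 1 (shut). In form: [[[rx, ry, rz], [tx, ty, tz], jaw], ...]. A call has 1 to 5 rows; each row shifts and turns the commanded pose from where the row before left it, along the tool's axes as they then stand; what a row does not reach is not made up. A row lasts 1/12 s, in which the tool goes at most 41.7 mm and 7.16 degrees, less where a joint would pass 70% of its speed; a pose out of reach is approached as far as the arm can. A call with a number of a shift or a turn outside -1 to 1 is refused whole. A call with a gripper value outside its range is refused whole. The fingers move at their own pace and stop on an object; "force" is the grip in N (left out, the last holds). Time passes only in rows, so rows that do not move let the fingers close. It gives the time, the measured TCP pose, the force and the opening at its end, in the units of the state.
- status.sense(): the state, without advancing time (a new reading comes with each control period).
- snapshot(name): name is "scene" or "top" or "wrist"; returns the picture (480x640x3 uint8, red, green, blue); there is no depth.
- camera_info(name): a dict with "intrinsics" (3x3 intrinsics, pixels), "xyz" and "rotation" of the camera in the world. Camera axes: x right, y up, looking along -z (the intrinsics and any distortion apply to the point x, -y, -z); pixel columns grow to the right and rows downward; lengths in mm; the calibration is good to about 2 mm. A picture is of the moment at which its call begins: read the wrist's pose just before it. camera_info takes no time and is no camera call; for the wrist camera it gives the pose at the moment of the call.
- order.close_job(): hands the job in, once; it reports no verdict.
The state is a dict: "clock": time; "joints": joint angles; "joint_velocities": joint speeds; "tau": joint torques, N m; "position": TCP position; "orientation": TCP orientation; "force": force on the tool from outside, world axes, zero at the start; "torque": the same for the moment, N m; "width": finger opening in mm.
Only numpy, scipy, OpenCV 4.12 (cv2) and the standard library are available. Lean on these libraries where they do the work, as an engineer would, in place of code of your own. Each camera call takes 0.05 s, during which the arm holds its last target. There are 200 camera calls.

## Task

Park the wooden stamp roller so that it cannot wander off: push its snap hook sideways against the front upright of the steel eye (the upright nearer the robot), gently, until the sprung gate gives, lets the upright into the hook and snaps shut behind it. Then give the roller a gentle tug back by its handle so that the far end of the hook draws up against the upright, and leave the roller lying flat on the bench, still clipped on, with the gate shut. Never load the eye with more than about 15 N (a kilo and a half), and leave the bowls, the scraper and the blue rib where they are.

Things in the scene. Friction and masses are not known exactly. Their poses are not given: they have to be found in the camera images.
- eye: fixed steel eye: inverted-U staple of 8 mm round bar, 50 mm tall, uprights 50 mm apart between centres, on an aluminium plate 74 x 32 x 3 mm (from 12 mm before the front upright to 12 mm beyond the rear one). Origin on the bench at the axis of the front upright (nearer the robot); x points to the rear upright, z up
- eye_leg (a point): a point on the axis of the eye's front upright, 14 mm above the bench; axes as the eye's
- handle (a point): centre of the handle of the loose stamp roller (220 g), 15 mm above the bench as it lies. x along the tool to the snap hook, y to the hook's gate side, z up. Wooden handle 22 mm wide (y), 30 mm tall, x = -40 to +14 mm; behind it (x = -40 to -92) a steel fork 58 mm wide with a fixed wooden roller 36 mm thick that rests on the bench; ahead (x = +22 to +88) the flat steel hook
- hook (a point): middle of the snap hook's inside, 52 mm ahead of the handle centre, 14 mm above the bench as the tool lies; axes as the handle's. The hook is a flat frame 12 mm tall (z -6 to +6). Inner faces: base at x = -23 mm, spine (7 mm thick) at y = -12.5 mm, crown (the far end, 8 mm thick) at x = +28 mm; the +y side is closed by the nose and the gate
- nose (a point): tip of the hook's nose, 3.5 mm beyond the shut gate's free end: 19.5 mm ahead of the hook's middle and 15 mm to its +y side, same axes. The nose is 7 mm thick (y) and runs on to the crown. An 8 mm bar gets past the gate's free end only while it all but touches the nose (bar centre 4 to 6 mm behind this point in x) and is nearly against the spine (bar centre 20 to 23.5 mm to the -y side)
- gate (a joint): angle of the sprung gate, a bar 5 mm thick and 40 mm long, shut in line with the nose (y = +15 mm from the hook's middle), pivoted at x = -24 mm, its free end at x = +16 mm. 0 is shut (on its stop, cannot swing outward); grows inward, at most 0.95 rad. Pushing near its free end takes about 2 N at first, about 5 N wide open; it springs shut by itself
- bowls: stack of three white ceramic bowls, 141 mm wide, 100 mm tall, 0.9 kg, origin under the centre; leave alone
- scraper: flat aluminium scraper plate 100 x 55 x 4 mm lying on the bench, origin under the centre; leave alone
- rib: hard blue silicone rib 132 x 42 x 7 mm with round ends lying on the bench, origin under the centre; leave alone
Things that resemble listed ones, but are neither listed nor needed, are in the scene too. Several things look just like the eye: the one meant starts farthest from the robot's base.

How it is judged (in metres and radians):
On the way, in this order (a step that is already met when the one before it is completed fails the run):
1. the eye's upright presses the gate inward (gate beyond 0.2 rad, the upright within 35 mm of the hook's middle) (value of joint gate above 0.2 rad and horizontal distance between hook and eye_leg below 0.035 m and z of eye_leg in the frame of hook above -0.03 m).
2. the front upright is inside the hook and the gate has snapped shut (below 0.06 rad) (value of joint gate below 0.06 rad and x of eye_leg in the frame of hook between -0.028 and 0.028 m and y of eye_leg in the frame of hook between -0.012 and 0.012 m and z of eye_leg in the frame of hook above -0.03 m), for 0.1 s.
3. a tug: the crown of the hook is drawn against the upright with more than 2 N, the gate still shut (contact force between eye and anything else above 2 N and value of joint gate below 0.06 rad and x of eye_leg in the frame of hook between 0.02 and 0.028 m and y of eye_leg in the frame of hook between -0.012 and 0.012 m), for 0.1 s.
At the end, for the whole second after the job is handed in: The eye's front upright stands inside the snap hook (within 28 mm along and 12 mm across of its middle), the gate is shut (below 0.06 rad), and the stamp roller lies flat on the bench (hook and handle points below 20 mm, tilt below 0.1 rad) (value of joint gate below 0.06 rad and x of eye_leg in the frame of hook between -0.028 and 0.028 m and y of eye_leg in the frame of hook between -0.012 and 0.012 m and height (world z) of each of hook, handle below 0.02 m and angle between handle's own z axis and vertical below 0.1 rad); the robot touches nothing.
It fails at once if the eye is loaded with more than 15 N (contact force between eye and anything else above 15 N).
It fails at once if the bowls, the scraper or the rib is moved by more than 15 mm (distance of any of bowls, scraper, rib from where it was at the start of the episode above 0.015 m).
It also fails if it takes over 51 s, if anything falls off the work surface, if the arm or the gripper's body presses on something with over 40 N, if the wrist force passes 120 N, or if a joint passes its speed limit or range.

## Working session

There is one attempt and no reset: what is moved stays moved. The work goes in short steps, Python scripts to look and compute and a tool call to move; the robot and the scene stay as the last step left them, time stands still between calls to the robot, and variables do not carry over. Pictures are saved under pics/ and viewed, about 8 in all and at most 12, crops included, and the job is handed in when it is done.

Besides the shell and the picture viewer there is one more tool, called by a JSON object that holds its "fn" and its "kwargs". step_arm: Moves the arm, as the interface text tells. Scaled input: -1 to 1 covers 150 mm each way for a shift and 360 degrees each way for a turn. Its arguments: {"type":"object","properties":{"increments":{"type":"array"},"force":{"type":"number"}},"required":["increments"]}

```bash
mkdir -p pics
cat > h.py <<'E'
import numpy as np, cv2
from rig import status, snapshot, camera_info, order
from scipy.spatial.transform import Rotation as R
def snap(n,f):
    ci=camera_info(n); im=snapshot(n); cv2.imwrite(f'pics/{f}.png',im[:,:,::-1]); np.savez(f'pics/{f}.npz',K=np.array(ci['intrinsics']),t=np.array(ci['xyz']),R=np.array(ci['rotation'])); return im
def load(f): return cv2.imread(f'pics/{f}.png'),np.load(f'pics/{f}.npz')
def ray(c,u,v,z=0):
    d=np.linalg.inv(c['K'])@[u,v,1]; d=c['R']@(d*[1,-1,-1]); return c['t']+d*(z-c['t'][2])/d[2]
def proj(c,p):
    q=(c['R'].T@(np.asarray(p,float)-c['t']))*[1,-1,-1]; q=c['K']@q; return q[:2]/q[2]
def tool():
    s=status.sense(); o=s['orientation']; return s,np.array(s['position']),R.from_quat([o[1],o[2],o[3],o[0]])
E
python3 - <<'E'
from h import *
for n in('top','scene'):
    snap(n,n+'0'); print({k:np.round(v,3).tolist() if k!='x' else v for k,v in camera_info(n).items() if not isinstance(v,str)})
s,p,r=tool(); print(s); print(r.as_matrix().round(3))
E
```

```text
{'intrinsics': [[483.812, 0.0, 324.288], [0.0, 483.812, 243.729], [0.0, 0.0, 1.0]], 'xyz': [494.924, -21.761, 946.49], 'rotation': [-0.703, -0.051, 0.035, 0.708]}
{'intrinsics': [[591.432, 0.0, 322.906], [0.0, 591.432, 242.201], [0.0, 0.0, 1.0]], 'xyz': [1409.9, -529.566, 872.165], 'rotation': [0.796, 0.371, 0.199, 0.434]}
{'clock': 0.1, 'joints': array([-1.36319435,  0.41181872, -0.01273821,  1.59692232,  0.00563272,
        1.13427386, -0.08218056]), 'joint_velocities': array([ 0.00050202, -0.00292051,  0.00071628, -0.00263304,  0.00099195,
        0.00074448,  0.00099195]), 'tau': array([ 1.89866892e-03, -5.89093459e+01,  6.43362645e-01, -2.91708559e+01,
       -5.37838612e-02,  1.43762361e-02,  4.90169271e-05]), 'position': array([170.11281424, 600.95850535, 221.90933791]), 'orientation': array([ 4.63070527e-04,  7.97571262e-01,  6.03224338e-01, -5.15846314e-04]), 'force': array([ 0.24732739,  0.42354116, -0.31183487]), 'torque': array([ 0.00303687, -0.0159357 ,  0.0137958 ]), 'width': 87.55306229426488}
[[ 0.272  0.962 -0.   ]
 [ 0.962 -0.272 -0.001]
 [-0.001  0.    -1.   ]]
```

View pics/top0.png

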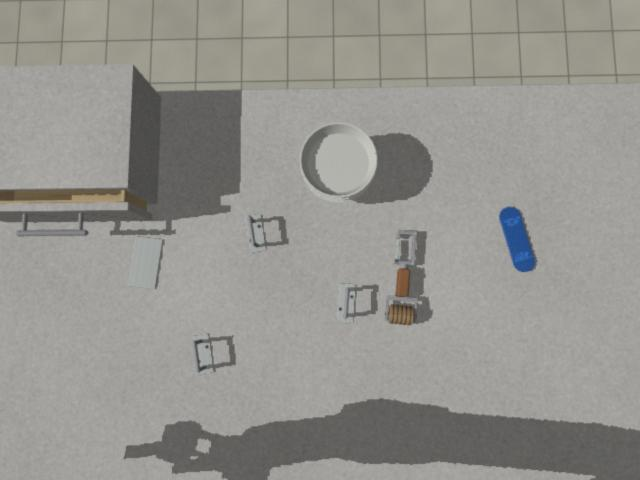

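View pics/scene0.png

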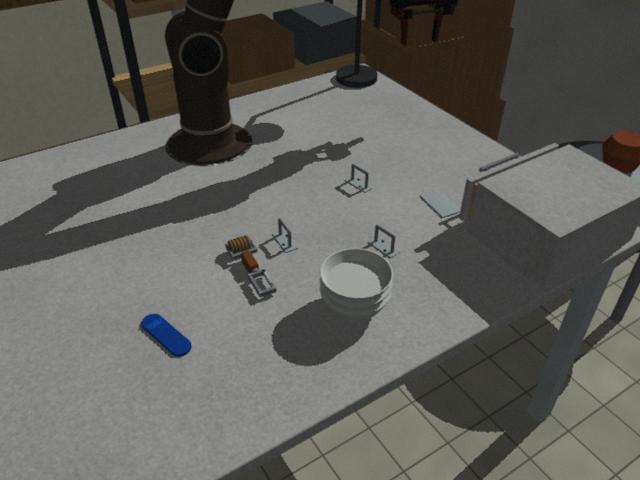

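```bash
sed -i "s/R=np.array(ci\['rotation'\])/R=R.from_quat(np.roll(ci['rotation'],-1)).as_matrix()/" h.py
python3 - <<'E'
from h import *
for n in('top','scene'): snap(n,n+'0')
a,c=load('top0')
for u,v in((257,232),(346,301),(203,353),(338,162)): p=ray(c,u,v); print((u,v),p.round(),np.hypot(p[0],p[1]).round())
A=cv2.resize(a[205:260,235:295],None,fx=7,fy=7,interpolation=cv2.INTER_CUBIC)
B=cv2.resize(a[225:330,380:425],None,fx=5,fy=5,interpolation=cv2.INTER_CUBIC)
o=np.zeros((530,700,3),np.uint8); o[:A.shape[0],:A.shape[1]]=A; o[:B.shape[0],440:440+B.shape[1]]=B; cv2.imwrite('pics/c1.png',o)
E
```

```text
(257, 232) [635. 133.   0.] 649.0
(346, 301) [498. -42.   0.] 500.0
(203, 353) [400. 235.   0.] 464.0
(338, 162) [776. -29.   0.] 776.0
```

View pics/c1.png

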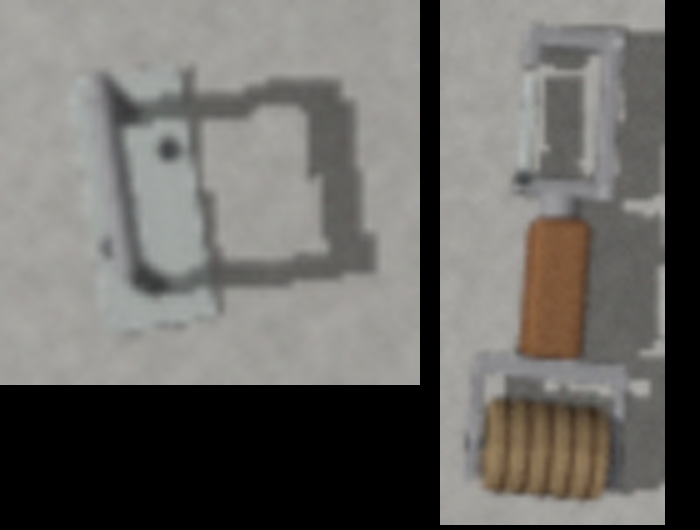

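Eye candidates in the top view are at (257,232), (346,301) and (203,353). Their distances from the base are 649, 500 and 464 mm, so the one at (257,232) is meant. The crop confirms a staple on a plate, with its front upright at crop (150,280), or about (256,245) in the full picture. The roller is at (403,280), with its hook pointing up the picture and the gate on the left (+y). A grey box with a drawer and two decoy eyes are not needed.

```bash
cat >> h.py <<'E'
def plan(target,yaw=None,n=None,step=37.5,dirv=None):
    """print shift in tool axes and turn; target TCP mm; tool x direction at yaw (rad world), tool down"""
    s,p,r=tool(); M=r.as_matrix(); d=np.asarray(target)-p
    if yaw is None: G=M
    else:
        x=np.array([np.cos(yaw),np.sin(yaw),0]); z=np.array([0,0,-1.]); G=np.c_[x,np.cross(z,x),z]
    rv=R.from_matrix(M.T@G).as_rotvec(degrees=True)
    print('t',round(s['clock'],2),'pos',p.round(1),'shift tool/150',(M.T@d/150).round(4),'goal-axes',(G.T@d/150).round(4),'rot deg',rv.round(2),'/360',(rv/360).round(4),'F',s['force'].round(1),'w',round(s['width'],1))
E
python3 - <<'E'
from h import *
a,c=load('top0'); hsv=cv2.cvtColor(a,cv2.COLOR_BGR2HSV); m=cv2.inRange(hsv,(3,110,60),(12,255,255)); m[:260]=0;m[310:]=0;m[:,:385]=0;m[:,425:]=0
k=cv2.findNonZero(m); rc=cv2.minAreaRect(k); b=cv2.boxPoints(rc); print(rc); print([ray(c,*q,30).round(1).tolist() for q in b], ray(c,*rc[0],30).round(1))
# hook centre & crown
for q in((401.5,295),(404.5,238)): pass
w=camera_info('wrist'); s,p,r=tool(); Rw=R.from_quat(np.roll(w['rotation'],-1)).as_matrix(); print(w['intrinsics'],'cam in tool',r.inv().apply(np.array(w['xyz'])-p).round(1),(r.as_matrix().T@Rw).round(3))
plan((600,60,250),np.pi/2)
E
```

```text
((402.58282470703125, 282.0069580078125), (11.460277557373047, 26.65760040283203), 4.763641834259033)
[[508.8, -134.5, 30.0], [558.7, -139.8, 30.0], [556.7, -161.3, 30.0], [506.9, -155.8, 30.0]] [ 532.7 -147.8   30. ]
[[419.20279721   0.         331.01769906]
 [  0.         419.20279721 241.06017079]
 [  0.           0.           1.        ]] cam in tool [  -1.2  -76.5 -162.8] [[ 1.     0.001  0.   ]
 [ 0.001 -0.96  -0.281]
 [ 0.     0.281 -0.96 ]]
t 0.2 pos [170.1 601.1 222.1] shift tool/150 [-2.6911  3.7396 -0.1828] goal-axes [-3.6073  2.8658 -0.1858] rot deg [ -0.     0.06 -15.8 ] /360 [-0.      0.0002 -0.0439] F [ 0.7 -0.3 -0.1] w 88.0
```

{"fn": "step_arm", "kwargs": {"increments": [[[0, 0, -0.0146], [-0.15, 0.2, -0.0], 0], [[0, 0, -0.0146], [-0.16, 0.19, 0], 0], [[0, 0, -0.0146], [-0.18, 0.17, -0.03], 0], [[0, 0, 0], [-0.19, 0.17, 0.08], 0], [[0, 0, 0], [-0.19, 0.17, 0.08], 0]]}}

```text
clock: 0.62
position: [291.5, 455.5, 203.7]
orientation: [-0.0, 0.707, 0.707, 0.001]
force: [0.6, 0.5, -0.8]
width: 87.8
```

{"fn": "step_arm", "kwargs": {"increments": [[[0, 0, 0], [-0.19, 0.17, 0.08], 0], [[0, 0, 0], [-0.19, 0.17, 0.08], 0], [[0, 0, 0], [-0.19, 0.17, 0.08], 0], [[0, 0, 0], [-0.19, 0.17, 0.08], 0], [[0, 0, 0], [-0.19, 0.17, 0.08], 0]]}}

```text
clock: 1.03
position: [418.8, 312.3, 142.8]
orientation: [0.0, 0.707, 0.707, 0.0]
force: [0.2, 0.4, 0.2]
width: 87.8
```

Run:
```python
from h import *
plan((600,130,140),np.pi/2)
```

```text
t 1.03 pos [418.8 312.3 142.8] shift tool/150 [-1.2151  1.2084  0.0186] goal-axes [-1.2156  1.208   0.0185] rot deg [ 0.02 -0.02 -0.02] /360 [ 0.0001 -0.     -0.0001] F [0.2 0.4 0.2] w 87.8
```

{"fn": "step_arm", "kwargs": {"increments": [[[0, 0, 0], [-0.18, 0.18, 0], 0], [[0, 0, 0], [-0.18, 0.18, 0], 0], [[0, 0, 0], [-0.18, 0.18, 0], 0], [[0, 0, 0], [-0.18, 0.18, 0], 0], [[0, 0, 0], [-0.18, 0.18, 0], 0]]}}

```text
clock: 1.45
position: [553.8, 177.3, 143.1]
orientation: [-0.0, 0.707, 0.707, 0.0]
force: [0.4, 0.7, 0.7]
width: 87.9
```

{"fn": "step_arm", "kwargs": {"increments": [[[0, 0, 0], [-0.18, 0.18, 0], 0], [[0, 0, 0], [-0.1, 0.1, 0], 0], [[0, 0, 0], [0, 0, 0], 0], [[0, 0, 0], [0, 0, 0], 0]]}}

```text
clock: 1.78
position: [595.1, 135.5, 142.7]
orientation: [-0.0, 0.708, 0.706, -0.0]
force: [0.5, 0.3, 0.6]
width: 87.9
```

Run:
```python
from h import *
plan((600,130,140),np.pi/2); snap('wrist','w1')
```

```text
t 1.78 pos [595.1 135.5 142.7] shift tool/150 [-0.0364  0.0329  0.0178] goal-axes [-0.0365  0.0328  0.0178] rot deg [-0.03  0.02 -0.2 ] /360 [-0.0001  0.0001 -0.0005] F [0.5 0.3 0.6] w 87.9
```

View pics/w1.png

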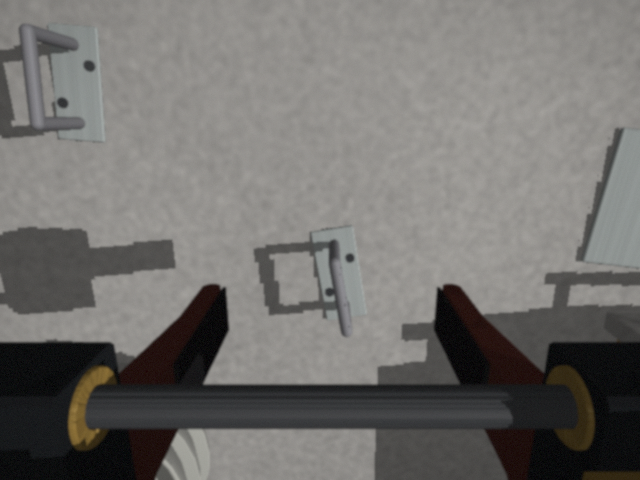

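The wrist view shows the eye, with its plate centred near (339,272) and the front upright's foot near (333,243). A decoy is at top left (65,80) and the scraper at right. I'll enlarge the eye to mark the plate corners.

Run:
```python
from h import *
a,c=load('w1'); A=cv2.resize(a[215:345,290:390],None,fx=6,fy=6,interpolation=cv2.INTER_CUBIC)
A=A[:600].copy() if 0 else cv2.resize(a[218:344,290:400],None,fx=4.7,fy=4.7,interpolation=cv2.INTER_CUBIC)
lab=cv2.cvtColor(a,cv2.COLOR_BGR2LAB)[218:344,290:400].astype(float)
B=np.clip((cv2.GaussianBlur(lab[:,:,2],(3,3),0)-120)*20,0,255).astype(np.uint8); print(lab[30,50],lab[52,90],np.median(lab[:,:,2]))
B=cv2.cvtColor(cv2.resize(B,None,fx=2,fy=2),cv2.COLOR_GRAY2BGR)
o=np.zeros((592,760,3),np.uint8); o[:,:517]=A[:592,:517]; o[:B.shape[0],525:525+B.shape[1]]=B; cv2.imwrite('pics/c2.png',o)
```

```text
[149. 126. 128.] [161. 128. 131.] 130.0
```

View pics/c2.png

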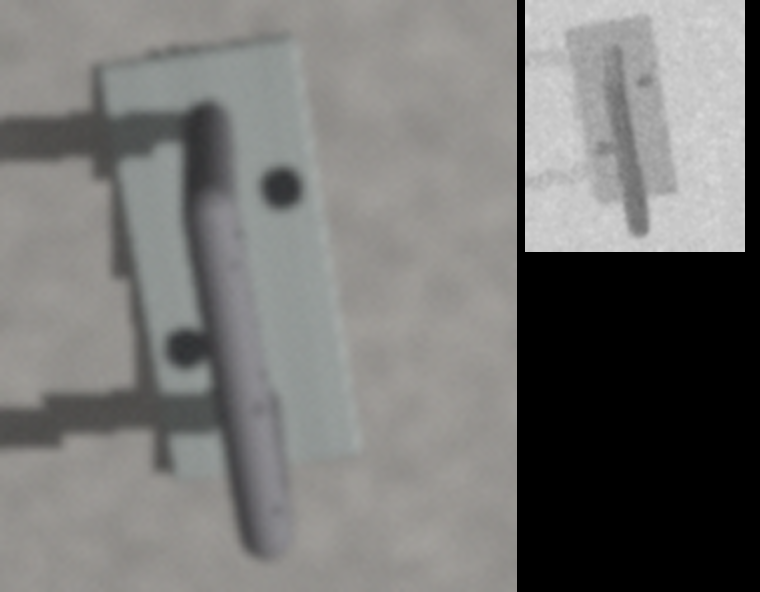

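Run:
```python
from h import *
a,c=load('w1'); f=lambda u,v,z:ray(c,290+(u+.5)/4.7-.5,218+(v+.5)/4.7-.5,z)
P=[f(*q,3) for q in((103,67),(295,40),(360,452),(175,475))]; print([p.round(1).tolist() for p in P])
fr=(P[0]+P[1])/2; re=(P[2]+P[3])/2; d=re-fr; L=np.linalg.norm(d); u=d/L; print('L',L,np.linalg.norm(P[0]-P[1]),'yaw',np.degrees(np.arctan2(u[1],u[0])),'front',(fr+12*u).round(1),'mid-based',((fr+re)/2-25*u).round(1))
print('foot direct',f(208,123,3).round(1))
# arch top end cap: front/rear top z=46 centre axis
ct,_=load('top0'),0
t,c0=load('top0'); E=(fr+re)/2-25*u; print('top pred', [proj(c0,[*(E+u*k)[:2],z]).round(1).tolist() for k,z in((0,3),(50,3),(-12,3),(62,3),(0,50),(50,50))])
plan((530,-148,140),np.pi/2+np.radians(-6))
```

```text
[[599.5, 119.4, 3.0], [595.2, 149.8, 3.0], [666.8, 161.5, 3.0], [671.0, 130.3, 3.0]]
L 72.44618638113825 30.776696173479017 yaw 8.995644151040343 front [609.2 136.5   3. ] mid-based [608.5 136.4   3. ]
foot direct [608.9 136.    3. ]
top pred [[255.0, 245.1], [251.4, 220.4], [255.9, 251.1], [250.5, 214.6], [250.9, 242.2], [247.1, 216.2]]
t 1.83 pos [594.2 137.1 142.7] shift tool/150 [-1.9013 -0.4261  0.0178] goal-axes [-1.9352 -0.2269  0.0179] rot deg [-0.07 -0.01  5.94] /360 [-0.0002 -0.      0.0165] F [-0.4  0.8 -0.6] w 87.8
```

{"fn": "step_arm", "kwargs": {"increments": [[[0, 0, 0], [-0.25, -0.02, 0], 0], [[0, 0, 0], [-0.25, -0.02, 0], 0], [[0, 0, 0], [-0.25, -0.02, 0], 0], [[0, 0, 0], [-0.25, -0.02, 0], 0], [[0, 0, 0], [-0.25, -0.02, 0], 0]]}}

```text
clock: 2.25
position: [578.7, -49.7, 143.3]
orientation: [-0.0, 0.706, 0.708, 0.0]
force: [0.9, 0.1, -0.5]
width: 87.8
```

{"fn": "step_arm", "kwargs": {"increments": [[[0, 0, 0], [-0.25, -0.02, 0], 0], [[0, 0, 0], [-0.25, -0.01, 0], 0], [[0, 0, 0.0165], [-0.15, 0, 0], 0], [[0, 0, 0], [0, 0, 0], 0], [[0, 0, 0], [0, 0, 0], 0]]}}

```text
clock: 2.67
position: [574.7, -147.6, 143.1]
orientation: [-0.0, 0.743, 0.669, 0.0]
force: [0.2, 0.4, 0.7]
width: 87.9
```

Run:
```python
from h import *
plan((530,-148,140),np.radians(84)); snap('wrist','w2')
```

```text
t 2.67 pos [ 574.7 -147.6  143.1] shift tool/150 [-0.0338 -0.2961  0.021 ] goal-axes [-0.0339 -0.2961  0.0209] rot deg [-0.02 -0.03  0.02] /360 [-0.     -0.0001  0.0001] F [0.2 0.4 0.7] w 87.9
```

View pics/w2.png

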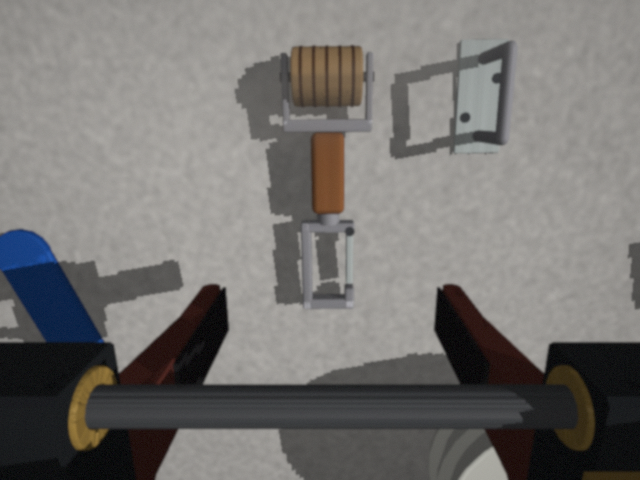

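The view shows the roller aligned with the tool: handle (328,172), hook (329,265), gate on the right (+y) with its pivot at (350,230). Next I'll measure the handle rectangle.

Run:
```python
from h import *
a,c=load('w2'); hsv=cv2.cvtColor(a,cv2.COLOR_BGR2HSV); m=cv2.inRange(hsv,(3,130,60),(12,255,255)); m[:125]=0;m[220:]=0;m[:,:290]=0;m[:,370:]=0
k=cv2.findNonZero(m); rc=cv2.minAreaRect(k); b=cv2.boxPoints(rc); P=np.array([ray(c,*q,30) for q in b]); print(rc,P.round(1).tolist(),P.mean(0).round(1))
# axis direction from mask rows
ys,xs=np.nonzero(m); vs=np.arange(ys.min()+8,ys.max()-8); mid=[(np.percentile(xs[ys==v],1)+np.percentile(xs[ys==v],99))/2 for v in vs]; f=np.polyfit(vs,mid,1)
A,B=[ray(c,np.polyval(f,v),v,30) for v in (vs[0],vs[-1])]; print('axis yaw',np.degrees(np.arctan2(*(B-A)[1::-1])))
for n,u,v,z in(('crown outer L',307,307,20),('crown outer R',353,306,20),('base outer L',303,223,20),('pivot',350,230,20),('fork bar L',287,126,18),('fork bar R',371,126,18)): print(n,ray(c,u,v,z).round(1))
x=ray(c,np.polyval(f,172),172,30); print(x)
plan((530,-148,30),np.radians(84))
```

```text
((327.4999694824219, 172.99996948242188), (28.999996185302734, 77.99998474121094), 0.0) [[557.1, -159.3, 30.0], [506.6, -153.3, 30.0], [508.6, -134.9, 30.0], [559.2, -139.9, 30.0]] [ 532.9 -146.8   30. ]
axis yaw -6.024174733548021
crown outer L [ 630.6 -172.8   20. ]
crown outer R [ 633.4 -138.6   20. ]
base outer L [ 566.4 -167.8   20. ]
pivot [ 574.9 -135.5   20. ]
fork bar L [ 500.1 -170.4   18. ]
fork bar R [ 505.9 -115.    18. ]
[ 531.5668043 -146.673056    30.       ]
t 2.72 pos [ 575. -146.  143.] shift tool/150 [-0.0448 -0.2968  0.7536] goal-axes [-0.0448 -0.2969  0.7535] rot deg [-0.02 -0.07  0.19] /360 [-0.0001 -0.0002  0.0005] F [-0.4  0.5 -0.3] w 87.9
```

{"fn": "step_arm", "kwargs": {"increments": [[[0, 0, 0], [-0.015, -0.15, 0.1], 0], [[0, 0, 0], [-0.012, -0.147, 0.15], 0], [[0, 0, 0], [0, 0, 0.2], 0], [[0, 0, 0], [0, 0, 0.2], 0], [[0, 0, 0], [0, 0, 0.15], 0]]}}

```text
clock: 3.13
position: [529.9, -143.8, 21.5]
orientation: [-0.001, 0.741, 0.671, 0.0]
force: [-1.4, -0.1, 0.4]
width: 87.7
```

Run:
```python
from h import *
plan((530,-147,4),np.radians(84))
```

```text
t 3.13 pos [ 529.9 -143.8   21.5] shift tool/150 [-0.0211  0.0027  0.1169] goal-axes [-0.0209  0.0027  0.117 ] rot deg [-0.05 -0.1   0.34] /360 [-0.0001 -0.0003  0.0009] F [-1.4 -0.1  0.4] w 87.7
```

{"fn": "step_arm", "kwargs": {"increments": [[[0, 0, 0], [0, 0, 0.1], 0], [[0, 0, 0], [0, 0, 0], 0], [[0, 0, 0], [0, 0, 0], 0]]}}

```text
clock: 3.38
position: [530.2, -145.0, 7.7]
orientation: [-0.001, 0.742, 0.671, -0.0]
force: [0.4, 0.0, -0.3]
width: 87.6
```

Run:
```python
from h import *
plan((530,-147,4),np.radians(84))
```

```text
t 3.38 pos [ 530.2 -145.     7.7] shift tool/150 [-0.0132  0.0001  0.0248] goal-axes [-0.0131  0.0001  0.0248] rot deg [-0.1  -0.07  0.25] /360 [-0.0003 -0.0002  0.0007] F [ 0.4  0.  -0.3] w 87.6
```

Correct, then close.

{"fn": "step_arm", "kwargs": {"increments": [[[0, 0, 0.0006], [-0.012, 0, 0.022], 0], [[0, 0, 0], [0, 0, 0], 0.6], [[0, 0, 0], [0, 0, 0], 1], [[0, 0, 0], [0, 0, 0], 1], [[0, 0, 0], [0, 0, 0], 1]], "force": 50}}

```text
clock: 3.8
position: [530.6, -149.4, 5.5]
orientation: [0.0, 0.744, 0.668, 0.0]
force: [0.2, 0.3, -0.2]
width: 64.5
```

{"fn": "step_arm", "kwargs": {"increments": [[[0, 0, 0], [0, 0, 0], 1], [[0, 0, 0], [0, 0, 0], 1], [[0, 0, 0], [0, 0, 0], 1], [[0, 0, 0], [0, 0, 0], 1]]}}

```text
clock: 4.13
position: [530.2, -149.4, 4.9]
orientation: [-0.0, 0.744, 0.668, 0.0]
force: [-0.3, -0.5, 0.4]
width: 38.0
```

Run:
```python
from h import *
plan((530,-147,4),np.radians(84))
```

```text
t 4.13 pos [ 530.2 -149.4    4.9] shift tool/150 [ 0.0157 -0.0027  0.0057] goal-axes [ 0.0158 -0.0027  0.0057] rot deg [-0.   -0.   -0.19] /360 [-0.     -0.     -0.0005] F [-0.3 -0.5  0.4] w 38.0
```

{"fn": "step_arm", "kwargs": {"increments": [[[0, 0, 0], [0.012, 0, 0], 1], [[0, 0, 0], [0, 0, 0], 1], [[0, 0, 0], [0, 0, 0], 1], [[0, 0, 0], [0, 0, 0], 1], [[0, 0, 0], [0, 0, 0], 1]]}}

```text
clock: 4.55
position: [530.4, -147.1, 4.8]
orientation: [-0.0, 0.744, 0.668, 0.0]
force: [0.1, 0.9, 0.3]
width: 21.6
```

{"fn": "step_arm", "kwargs": {"increments": [[[0, 0, 0], [0, 0, 0], 1], [[0, 0, 0], [0, 0, 0], 1]]}}

```text
clock: 4.72
position: [530.4, -147.4, 4.8]
orientation: [-0.0, 0.744, 0.668, 0.0]
force: [0.1, 1.9, -0.6]
width: 22.1
```

{"fn": "step_arm", "kwargs": {"increments": [[[0, 0, 0], [0, 0, -0.05], 1], [[0, 0, 0], [0, 0, -0.15], 1], [[0, 0, 0], [0, 0, -0.2], 1], [[0, 0, 0], [0, 0, -0.1], 1], [[0, 0, 0], [0, 0, 0], 1]]}}

```text
clock: 5.13
position: [532.2, -148.7, 83.3]
orientation: [0.002, 0.745, 0.668, 0.002]
force: [0.9, -0.3, -1.3]
width: 21.9
```

Run:
```python
from h import *
plan((530,-147,4),np.radians(84)); snap('wrist','w3')
```

```text
t 5.13 pos [ 532.2 -148.7   83.3] shift tool/150 [ 0.0103 -0.0191  0.5289] goal-axes [ 0.01   -0.0161  0.529 ] rot deg [ 0.32  0.04 -0.24] /360 [ 0.0009  0.0001 -0.0007] F [ 0.9 -0.3 -1.3] w 21.9
```

View pics/w3.png

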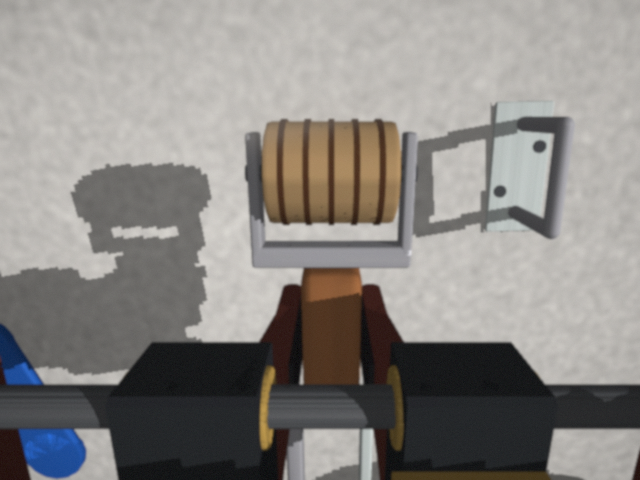

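{"fn": "step_arm", "kwargs": {"increments": [[[0, 0, 0], [0.1, -0.02, 0], 1], [[0, 0, 0], [0.17, -0.02, 0], 1], [[0, 0, 0], [0.17, -0.02, 0], 1], [[0, 0, 0], [0.17, -0.02, 0], 1], [[0, 0, 0], [0.17, -0.02, 0], 1]]}}

```text
clock: 5.6
position: [526.7, -28.9, 78.3]
orientation: [-0.001, 0.744, 0.668, -0.001]
force: [-0.4, -0.5, -2.9]
width: 21.6
```

{"fn": "step_arm", "kwargs": {"increments": [[[0, 0, 0], [0.17, -0.02, 0], 1], [[0, 0, 0], [0.17, -0.02, 0], 1], [[0, 0, 0], [0.17, -0.02, 0], 1], [[0, 0, 0], [0.17, -0.02, 0], 1], [[0, 0, 0], [0.1, -0.02, 0], 1]]}}

```text
clock: 6.02
position: [524.6, 91.2, 78.2]
orientation: [-0.001, 0.743, 0.669, -0.001]
force: [-0.4, 0.8, -3.2]
width: 21.8
```

{"fn": "step_arm", "kwargs": {"increments": [[[0, 0, 0], [0.04, -0.01, 0], 1], [[0, 0, 0], [0, 0, 0], 1], [[0, 0, 0], [0, 0, 0], 1], [[0, 0, 0], [0, 0, 0], 1]]}}

```text
clock: 6.35
position: [524.8, 92.5, 79.4]
orientation: [0.0, 0.745, 0.667, -0.001]
force: [-0.1, -0.3, -2.8]
width: 21.8
```

Run:
```python
from h import *
plan((525.7,94.7,4.8),np.radians(84))
```

```text
t 6.35 pos [524.8  92.5  79.4] shift tool/150 [0.0157 0.005  0.4972] goal-axes [0.0151 0.0048 0.4973] rot deg [-0.03  0.06 -0.3 ] /360 [-0.0001  0.0002 -0.0008] F [-0.1 -0.3 -2.8] w 21.8
```

{"fn": "step_arm", "kwargs": {"increments": [[[0, 0, 0], [0, 0, 0.12], 1], [[0, 0, 0], [0, 0, 0.15], 1], [[0, 0, 0], [0, 0, 0.12], 1], [[0, 0, 0], [0, 0, 0.07], 1], [[0, 0, 0], [0, 0, 0.025], 1]]}}

```text
clock: 6.77
position: [524.0, 92.8, 5.5]
orientation: [-0.0, 0.745, 0.667, -0.001]
force: [-0.3, -0.1, -2.1]
width: 21.7
```

{"fn": "step_arm", "kwargs": {"increments": [[[0, 0, 0], [0, 0, 0.01], 1], [[0, 0, 0], [0, 0, 0], 1], [[0, 0, 0], [0, 0, 0], 1], [[0, 0, 0], [0, 0, 0], 1]]}}

```text
clock: 7.1
position: [525.7, 94.5, 6.5]
orientation: [0.0, 0.744, 0.668, 0.001]
force: [0.2, -0.2, -3.4]
width: 21.9
```

Run:
```python
from h import *
plan((525.7,94.7,4.8),np.radians(84)); snap('top','top1'); snap('scene','scene1'); plan((525.7,94.7,4.8))
a,c=load('top1'); b,d=load('scene1')
q=proj(d,(605,115,15)).astype(int); print(q)
A=cv2.resize(a[195:275,225:305],None,fx=6,fy=6,interpolation=cv2.INTER_CUBIC)
B=cv2.resize(b[q[1]-35:q[1]+35,q[0]-30:q[0]+25],None,fx=5,fy=5,interpolation=cv2.INTER_CUBIC)
o=np.zeros((480,770,3),np.uint8); o[:,:480]=A; o[:B.shape[0],490:490+B.shape[1]]=B; cv2.imwrite('pics/c3.png',o)
```

```text
t 7.1 pos [525.7  94.5   6.5] shift tool/150 [0.0013 0.0002 0.0114] goal-axes [0.0013 0.0002 0.0114] rot deg [ 0.09 -0.04 -0.2 ] /360 [ 0.0002 -0.0001 -0.0005] F [ 0.2 -0.2 -3.4] w 21.9
t 7.2 pos [525.5  94.6   6.4] shift tool/150 [0.0009 0.0015 0.0104] goal-axes [0.0009 0.0015 0.0104] rot deg [0. 0. 0.] /360 [0. 0. 0.] F [ 0.3 -0.2 -3. ] w 21.8
[366 239]
```

View pics/c3.png

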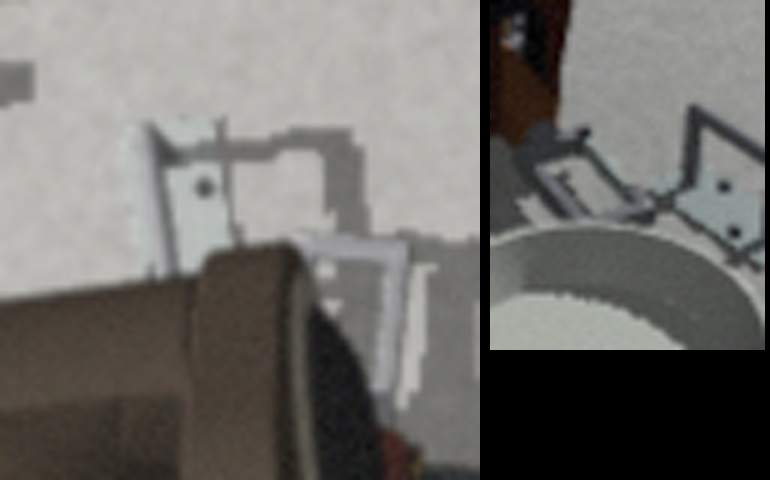

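Run:
```python
from h import *
_,ct=load('top1'); _,cs=load('scene1'); ex=np.array([.9945,-.1045]);ey=np.array([.1045,.9945]); T=np.array([525.6,94.6]); H=T+66.3*ex; E=np.array([608.8,136.3]); u=np.array([np.cos(.157),np.sin(.157)])
hk=lambda x,y,z:[*(H+x*ex+y*ey),14+z]
for n,p in (('crown out spine',hk(36,-19.5,6)),('crown out nose',hk(36,18.5,6)),('base out spine',hk(-30,-19.5,6)),('foot',[*E,3]),('top front',[*E,50]),('rear foot',[*(E+50*u),3]),('pivot',hk(-24,15,6))):
    a=proj(ct,p); b=proj(cs,p); print(n,'top crop',((a-[225,195])*6).round(),'scene crop',((b-[336,204])*5+[490,0]).round())
```

```text
crown out spine top crop [394. 241.] scene crop [578. 231.]
crown out nose top crop [277. 230.] scene crop [653. 206.]
base out spine top crop [372. 444.] scene crop [507. 146.]
foot top crop [180. 300.] scene crop [684. 184.]
top front top crop [156. 282.] scene crop [691. 103.]
rear foot top crop [159. 152.] scene crop [764. 238.]
pivot top crop [267. 415.] scene crop [580. 132.]
```

{"fn": "step_arm", "kwargs": {"increments": [[[0, 0, 0], [0.05, 0, 0], 1], [[0, 0, 0], [0.05, 0, 0], 1], [[0, 0, 0], [0.03, 0, 0], 1], [[0, 0, 0], [0.01, 0, 0], 1], [[0, 0, 0], [0, 0, 0], 1]]}}

```text
clock: 7.62
position: [527.2, 116.4, 5.5]
orientation: [-0.0, 0.744, 0.669, 0.0]
force: [-0.6, 0.1, -2.6]
width: 21.5
```

```bash
cat >> h.py <<'E'
def rel(L=66.3,E=(608.8,136.3)):
    s,p,r=tool(); M=r.as_matrix(); d=np.array([*E,14.])-p; f=s['force']
    print('t',round(s['clock'],2),'pos',p.round(1),'bar in hook x %.1f y %.1f'%(d@M[:,1]-L,d@M[:,0]),'yaw',np.degrees(np.arctan2(M[1,0],M[0,0])).round(2),'F tool x %.1f y %.1f z %.1f'%tuple(M.T@f),'T',(M.T@s['torque']).round(2))
E
python3 -c "
from h import *
rel()"
```

```text
t 7.62 pos [527.2 116.4   5.5] bar in hook x 12.8 y 28.4 yaw 83.9 F tool x 0.1 y -0.6 z 2.6 T [0.04 0.06 0.  ]
```

{"fn": "step_arm", "kwargs": {"increments": [[[0, 0, 0], [0.015, 0.004, 0], 1], [[0, 0, 0], [0.015, 0, 0], 1], [[0, 0, 0], [0.015, 0, 0], 1], [[0, 0, 0], [0.015, 0, 0], 1], [[0, 0, 0], [0, 0, 0], 1]]}}

```text
clock: 8.03
position: [528.8, 124.5, 5.6]
orientation: [-0.0, 0.744, 0.668, -0.0]
force: [-0.5, 0.1, -2.2]
width: 21.8
```

```bash
python3 -c "
from h import *
rel()"
```

```text
t 8.03 pos [528.8 124.5   5.6] bar in hook x 12.0 y 20.4 yaw 83.81 F tool x 0.0 y -0.5 z 2.2 T [-0.06 -0.1   0.08]
```

{"fn": "step_arm", "kwargs": {"increments": [[[0, 0, 0], [0.01, 0, 0], 1], [[0, 0, 0], [0.01, 0, 0], 1], [[0, 0, 0], [0.01, 0, 0], 1], [[0, 0, 0], [0, 0, 0], 1], [[0, 0, 0], [0, 0, 0], 1]]}}

```text
clock: 8.45
position: [529.1, 128.4, 5.5]
orientation: [0.0, 0.744, 0.668, -0.0]
force: [-0.5, -1.6, -2.0]
width: 21.9
```

```bash
python3 -c "
from h import *
rel()"
```

```text
t 8.45 pos [529.1 128.4   5.5] bar in hook x 12.1 y 16.4 yaw 83.8 F tool x -1.7 y -0.3 z 2.0 T [ 0.07 -0.47  0.16]
```

{"fn": "step_arm", "kwargs": {"increments": [[[0, 0, 0], [0.01, 0, 0], 1], [[0, 0, 0], [0.01, 0, 0], 1], [[0, 0, 0], [0, 0, 0], 1], [[0, 0, 0], [0, 0, 0], 1]]}}

```text
clock: 8.78
position: [529.7, 131.6, 5.6]
orientation: [0.0, 0.744, 0.668, 0.0]
force: [0.8, -2.4, -3.6]
width: 21.6
```

```bash
python3 -c "
from h import *
rel()"
```

```text
t 8.78 pos [529.7 131.6   5.6] bar in hook x 11.8 y 13.3 yaw 83.8 F tool x -2.3 y 1.0 z 3.6 T [-0.09 -0.64  0.22]
```

{"fn": "step_arm", "kwargs": {"increments": [[[0, 0, 0], [0.01, 0, 0], 1], [[0, 0, 0], [0.01, 0, 0], 1], [[0, 0, 0], [0, 0, 0], 1], [[0, 0, 0], [0, 0, 0], 1]]}}

```text
clock: 9.12
position: [530.1, 134.6, 5.6]
orientation: [0.0, 0.744, 0.668, 0.0]
force: [0.8, -3.1, -2.8]
width: 21.9
```

```bash
python3 -c "
from h import *
rel()"
```

```text
t 9.12 pos [530.1 134.6   5.6] bar in hook x 11.8 y 10.1 yaw 83.81 F tool x -3.0 y 1.1 z 2.8 T [-0.28 -0.73  0.29]
```

{"fn": "step_arm", "kwargs": {"increments": [[[0, 0, 0], [0.01, 0, 0], 1], [[0, 0, 0], [0.01, 0, 0], 1], [[0, 0, 0], [0.01, 0, 0], 1], [[0, 0, 0], [0, 0, 0], 1], [[0, 0, 0], [0, 0, 0], 1]]}}

```text
clock: 9.53
position: [530.2, 139.2, 5.5]
orientation: [-0.0, 0.744, 0.668, -0.0]
force: [-0.3, -3.1, -2.3]
width: 21.5
```

```bash
python3 -c "
from h import *
rel()
b=snap('scene','scene2')[:,:,::-1]
B=cv2.resize(b[204:274,336:396],None,fx=8,fy=8,interpolation=cv2.INTER_CUBIC); cv2.imwrite('pics/c4.png',B)"
```

```text
t 9.53 pos [530.2 139.2   5.5] bar in hook x 12.2 y 5.5 yaw 83.83 F tool x -3.1 y 0.0 z 2.3 T [-0.08 -0.79  0.27]
```

View pics/c4.png

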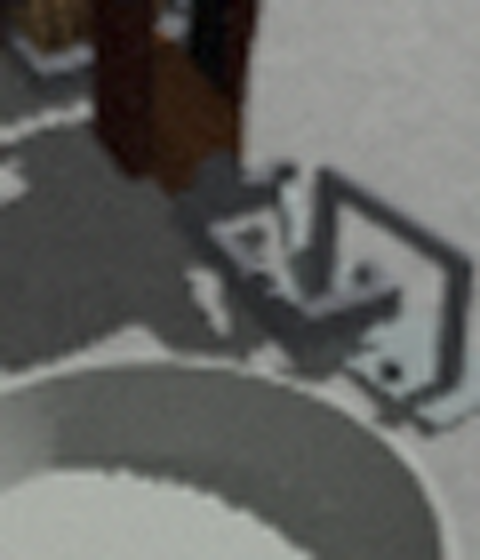

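The crop shows the front upright (320,250) inside the hook mouth, behind the nose (390,295), with the gate pushed inward (295,235). I'll keep pushing.

{"fn": "step_arm", "kwargs": {"increments": [[[0, 0, 0], [0.01, 0, 0], 1], [[0, 0, 0], [0.01, 0, 0], 1], [[0, 0, 0], [0.01, 0, 0], 1], [[0, 0, 0], [0, 0, 0], 1], [[0, 0, 0], [0, 0, 0], 1]]}}

```text
clock: 10.0
position: [530.6, 143.7, 5.5]
orientation: [-0.0, 0.744, 0.668, -0.0]
force: [-1.1, -4.3, -3.0]
width: 21.4
```

```bash
python3 -c "
from h import *
rel()"
```

```text
t 10.0 pos [530.6 143.7   5.5] bar in hook x 12.2 y 1.0 yaw 83.83 F tool x -4.4 y -0.6 z 3.0 T [ 0.03 -0.92  0.31]
```

{"fn": "step_arm", "kwargs": {"increments": [[[0, 0, 0], [0.01, 0, 0], 1], [[0, 0, 0], [0.01, 0, 0], 1], [[0, 0, 0], [0, 0, 0], 1], [[0, 0, 0], [0, 0, 0], 1]]}}

```text
clock: 10.33
position: [531.0, 146.7, 5.5]
orientation: [-0.0, 0.744, 0.668, -0.0]
force: [-0.5, -4.6, -2.5]
width: 21.5
```

```bash
python3 -c "
from h import *
rel()"
```

```text
t 10.33 pos [531.  146.7   5.5] bar in hook x 12.2 y -2.0 yaw 83.83 F tool x -4.6 y -0.0 z 2.5 T [ 0.1  -0.84  0.31]
```

{"fn": "step_arm", "kwargs": {"increments": [[[0, 0, 0], [0.01, 0, 0], 1], [[0, 0, 0], [0.01, 0, 0], 1], [[0, 0, 0], [0, 0, 0], 1], [[0, 0, 0], [0, 0, 0], 1]]}}

```text
clock: 10.67
position: [531.3, 149.7, 5.5]
orientation: [-0.0, 0.744, 0.668, -0.0]
force: [-1.1, -4.2, -2.7]
width: 21.6
```

```bash
python3 -c "
from h import *
rel()"
```

```text
t 10.67 pos [531.3 149.7   5.5] bar in hook x 12.2 y -5.0 yaw 83.83 F tool x -4.3 y -0.7 z 2.7 T [ 0.16 -0.86  0.3 ]
```

{"fn": "step_arm", "kwargs": {"increments": [[[0, 0, 0], [0.01, 0, 0], 1], [[0, 0, 0], [0, 0, 0], 1], [[0, 0, 0], [0, 0, 0], 1]]}}

```text
clock: 10.92
position: [531.5, 151.2, 5.5]
orientation: [-0.0, 0.744, 0.668, -0.0]
force: [-1.4, -3.6, -3.1]
width: 22.1
```

```bash
python3 -c "
from h import *
rel()"
```

```text
t 10.92 pos [531.5 151.2   5.5] bar in hook x 12.1 y -6.5 yaw 83.83 F tool x -3.7 y -1.0 z 3.1 T [ 0.24 -0.91  0.3 ]
```

{"fn": "step_arm", "kwargs": {"increments": [[[0, 0, 0], [0.005, -0.005, 0], 1], [[0, 0, 0], [0, -0.005, 0], 1], [[0, 0, 0], [0, 0, 0], 1], [[0, 0, 0], [0, 0, 0], 1]]}}

```text
clock: 11.25
position: [529.4, 152.6, 5.4]
orientation: [-0.001, 0.744, 0.668, -0.0]
force: [-3.6, -2.1, -2.2]
width: 21.8
```

```bash
python3 -c "
from h import *
rel()"
```

```text
t 11.25 pos [529.4 152.6   5.4] bar in hook x 14.3 y -7.7 yaw 83.87 F tool x -2.5 y -3.3 z 2.2 T [ 0.71 -0.48  0.16]
```

{"fn": "step_arm", "kwargs": {"increments": [[[0, 0, 0], [0, -0.007, 0], 1], [[0, 0, 0], [0, -0.007, 0], 1], [[0, 0, 0], [0, 0, 0], 1], [[0, 0, 0], [0, 0, 0], 1]]}}

```text
clock: 11.58
position: [529.2, 153.0, 6.0]
orientation: [0.0, 0.744, 0.668, 0.001]
force: [0.5, 0.0, -2.7]
width: 21.8
```

```bash
python3 -c "
from h import *
rel()"
```

```text
t 11.58 pos [529.2 153.    6. ] bar in hook x 14.6 y -8.1 yaw 83.86 F tool x 0.1 y 0.5 z 2.7 T [ 0.01 -0.01  0.02]
```

Contact force has dropped to zero, so the gate has snapped past. Next: hold, centre the bar a little, then draw slowly towards the crown.

{"fn": "step_arm", "kwargs": {"increments": [[[0, 0, 0], [0, 0, 0], 1], [[0, 0, 0], [-0.01, 0, 0], 1], [[0, 0, 0], [-0.01, 0, 0], 1], [[0, 0, 0], [-0.01, 0, 0], 1], [[0, 0, 0], [0, 0, 0], 1]]}}

```text
clock: 12.0
position: [527.8, 147.1, 5.6]
orientation: [0.0, 0.744, 0.668, -0.0]
force: [0.2, 0.3, -2.2]
width: 21.6
```

{"fn": "step_arm", "kwargs": {"increments": [[[0, 0, 0], [0, -0.01, 0], 1], [[0, 0, 0], [0, -0.01, 0], 1], [[0, 0, 0], [0, -0.01, 0], 1], [[0, 0, 0], [0, 0, 0], 1], [[0, 0, 0], [0, 0, 0], 1]]}}

```text
clock: 12.42
position: [523.1, 148.3, 5.6]
orientation: [-0.0, 0.744, 0.668, 0.0]
force: [-0.3, 0.4, -2.5]
width: 21.7
```

```bash
python3 -c "
from h import *
rel()
b=snap('scene','scene3')[:,:,::-1]
B=cv2.resize(b[204:274,336:396],None,fx=8,fy=8,interpolation=cv2.INTER_CUBIC); cv2.imwrite('pics/c5.png',B)"
```

```text
t 12.42 pos [523.1 148.3   5.6] bar in hook x 20.2 y -2.7 yaw 83.83 F tool x 0.3 y -0.4 z 2.5 T [0.07 0.01 0.  ]
```

View pics/c5.png

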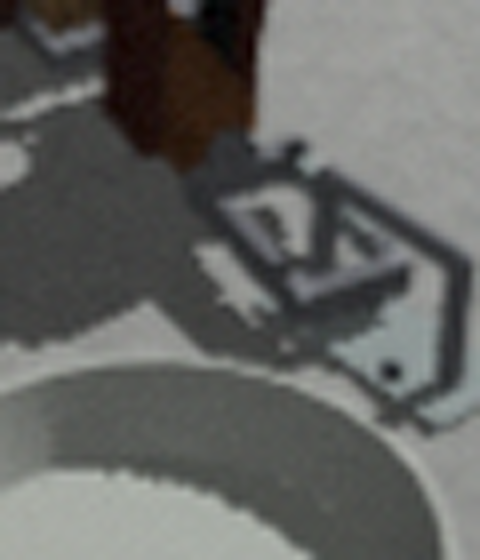

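The upright (322,225) is inside the hook and the gate is in line on its far side. Now the tug, in 1 mm steps.

{"fn": "step_arm", "kwargs": {"increments": [[[0, 0, 0], [0, -0.007, 0], 1], [[0, 0, 0], [0, -0.007, 0], 1], [[0, 0, 0], [0, 0, 0], 1]]}}

```text
clock: 12.72
position: [520.8, 148.4, 5.5]
orientation: [-0.0, 0.744, 0.668, -0.0]
force: [-0.4, -1.4, -2.5]
width: 22.0
```

```bash
python3 -c "
from h import *
rel()"
```

```text
t 12.72 pos [520.8 148.4   5.5] bar in hook x 22.5 y -2.6 yaw 83.82 F tool x -1.4 y -0.2 z 2.5 T [-0.   -0.08 -0.01]
```

{"fn": "step_arm", "kwargs": {"increments": [[[0, 0, 0], [0, -0.006, 0], 1], [[0, 0, 0], [0, 0, 0], 1], [[0, 0, 0], [0, 0, 0], 1]]}}

```text
clock: 12.97
position: [520.2, 148.5, 5.6]
orientation: [-0.0, 0.744, 0.668, -0.0]
force: [-0.1, -0.6, -2.9]
width: 21.8
```

```bash
python3 -c "
from h import *
rel()"
```

```text
t 12.97 pos [520.2 148.5   5.6] bar in hook x 23.1 y -2.6 yaw 83.81 F tool x -0.6 y 0.0 z 2.9 T [-0.02  0.01  0.01]
```

{"fn": "step_arm", "kwargs": {"increments": [[[0, 0, 0], [0, -0.007, 0], 1], [[0, 0, 0], [0, 0, 0], 1], [[0, 0, 0], [0, 0, 0], 1]]}}

```text
clock: 13.22
position: [519.1, 148.6, 5.6]
orientation: [-0.0, 0.744, 0.668, -0.0]
force: [-0.2, 0.1, -2.7]
width: 21.7
```

```bash
python3 -c "
from h import *
rel()"
```

```text
t 13.22 pos [519.1 148.6   5.6] bar in hook x 24.2 y -2.6 yaw 83.81 F tool x 0.1 y -0.2 z 2.7 T [0.02 0.   0.01]
```

{"fn": "step_arm", "kwargs": {"increments": [[[0, 0, 0], [0, -0.006, 0], 1], [[0, 0, 0], [0, 0, 0], 1], [[0, 0, 0], [0, 0, 0], 1]]}}

```text
clock: 13.47
position: [518.2, 148.7, 5.6]
orientation: [-0.0, 0.744, 0.668, -0.0]
force: [-0.2, 0.1, -2.7]
width: 21.8
```

```bash
python3 -c "
from h import *
rel()"
```

```text
t 13.47 pos [518.2 148.7   5.6] bar in hook x 25.1 y -2.6 yaw 83.81 F tool x 0.0 y -0.3 z 2.7 T [0.02 0.   0.02]
```

{"fn": "step_arm", "kwargs": {"increments": [[[0, 0, 0], [0, -0.006, 0], 1], [[0, 0, 0], [0, 0, 0], 1], [[0, 0, 0], [0, 0, 0], 1]]}}

```text
clock: 13.72
position: [517.8, 148.8, 5.7]
orientation: [0.0, 0.744, 0.668, 0.0]
force: [2.8, -0.5, -3.4]
width: 21.7
```

```bash
python3 -c "
from h import *
rel()"
```

```text
t 13.72 pos [517.8 148.8   5.7] bar in hook x 25.5 y -2.6 yaw 83.8 F tool x -0.2 y 2.9 z 3.4 T [-0.35  0.05  0.  ]
```

{"fn": "step_arm", "kwargs": {"increments": [[[0, 0, 0], [0, -0.006, 0], 1], [[0, 0, 0], [0, 0, 0], 1], [[0, 0, 0], [0, 0, 0], 1]]}}

```text
clock: 13.97
position: [517.8, 148.8, 5.8]
orientation: [0.001, 0.744, 0.668, 0.001]
force: [4.9, -0.6, -6.1]
width: 21.6
```

```bash
python3 -c "
from h import *
rel()"
```

```text
t 13.97 pos [517.8 148.8   5.8] bar in hook x 25.6 y -2.6 yaw 83.79 F tool x -0.1 y 4.9 z 6.1 T [-0.84 -0.03 -0.04]
```

{"fn": "step_arm", "kwargs": {"increments": [[[0, 0, 0], [0, 0, 0], 1], [[0, 0, 0], [0, 0, 0], 1], [[0, 0, 0], [0, 0, 0], 1], [[0, 0, 0], [0, 0.007, 0.003], 1], [[0, 0, 0], [0, 0.007, 0.003], 1]]}}

```text
clock: 14.38
position: [518.0, 148.7, 4.8]
orientation: [-0.0, 0.744, 0.668, -0.0]
force: [-6.2, -0.2, 14.1]
width: 21.4
```

```bash
python3 -c "
from h import *
rel()"
```

```text
t 14.38 pos [518.  148.7   4.8] bar in hook x 25.3 y -2.6 yaw 83.82 F tool x -0.9 y -6.1 z -14.1 T [ 1.31 -0.24 -0.  ]
```

{"fn": "step_arm", "kwargs": {"increments": [[[0, 0, 0], [0, 0, -0.004], 1], [[0, 0, 0], [0, 0, 0], 1], [[0, 0, 0], [0, 0, 0], 0.6], [[0, 0, 0], [0, 0, 0], 0.3], [[0, 0, 0], [0, 0, 0], 0]]}}

```text
clock: 14.8
position: [518.7, 148.8, 5.4]
orientation: [0.0, 0.744, 0.668, 0.0]
force: [0.3, 0.8, -0.5]
width: 38.3
```

{"fn": "step_arm", "kwargs": {"increments": [[[0, 0, 0], [0, 0, 0], 0], [[0, 0, 0], [0, 0, 0], 0], [[0, 0, 0], [0, 0, 0], 0], [[0, 0, 0], [0, 0, 0], 0], [[0, 0, 0], [0, 0, 0], 0]]}}

```text
clock: 15.22
position: [518.6, 148.7, 5.3]
orientation: [-0.0, 0.744, 0.668, 0.0]
force: [0.5, -0.3, -0.1]
width: 71.3
```

{"fn": "step_arm", "kwargs": {"increments": [[[0, 0, 0], [0, 0, 0], 0], [[0, 0, 0], [0, 0, -0.05], 0], [[0, 0, 0], [0, 0, -0.1], 0], [[0, 0, 0], [0, 0, -0.2], 0], [[0, 0, 0], [0, 0, -0.2], 0]]}}

```text
clock: 15.63
position: [517.7, 148.2, 88.4]
orientation: [-0.0, 0.744, 0.668, -0.001]
force: [0.7, 0.2, -0.2]
width: 87.8
```

{"fn": "step_arm", "kwargs": {"increments": [[[0, 0, 0], [0, -0.1, -0.2], 0], [[0, 0, 0], [0, -0.1, -0.2], 0], [[0, 0, 0], [0, -0.1, 0], 0], [[0, 0, 0], [0, 0, 0], 0], [[0, 0, 0], [0, 0, 0], 0]]}}

```text
clock: 16.05
position: [473.7, 153.8, 148.5]
orientation: [0.0, 0.744, 0.668, 0.001]
force: [0.8, 0.2, -1.0]
width: 87.7
```

```bash
python3 -c "
from h import *
rel()
b=snap('scene','scene4')[:,:,::-1]; a=snap('wrist','w4')[:,:,::-1]
B=cv2.resize(b[190:270,320:400],None,fx=5,fy=5,interpolation=cv2.INTER_CUBIC); A=cv2.resize(a,(390,292)); o=np.zeros((400,800,3),np.uint8); o[:,:400]=B; o[:292,405:795]=A; cv2.imwrite('pics/c6.png',o)"
```

```text
t 16.05 pos [473.7 153.8 148.5] bar in hook x 69.8 y -3.0 yaw 83.86 F tool x 0.2 y 0.8 z 1.0 T [-0.    0.03  0.01]
```

View pics/c6.png

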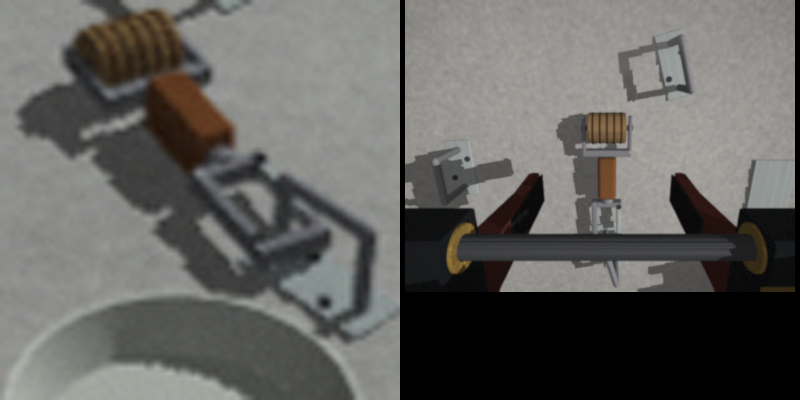

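The roller lies flat, with the upright inside the hook near the crown and the gripper clear.

```bash
python3 -c "
from h import *
print(order.close_job())"
```

```text
the job is handed in; nothing more can be done
None
```

The stamp roller is clipped to the front upright of the farthest eye and lies flat on the bench. I handed the job in at about 16 s; the hand-in gives no verdict.

- **Clipping on:** I lifted the roller over the decoy eye, then pushed the hook sideways onto the upright. The push force rose smoothly to about 4.6 N, then fell to zero when the gate cleared the upright. The picture after that showed the upright inside the hook, with the gate looking shut.
- **Tug:** A pull back by the handle read 4.9 N at the wrist, with the hook's crown against the upright, and I held it for about 0.25 s. I never measured the load on the eye directly, but the sideways and pulling forces read at the wrist stayed under 7 N.
- **Release:** Setting the roller down pressed it onto the bench with about 14 N for a moment, before I backed off and opened the gripper.
- **Last checks:** The final pictures show the roller flat, the upright in the hook and the gripper clear. The gate was judged only from low-resolution pictures and the force drop.
- **Disagreements:** The top camera placed both the eye and the hook about 4 mm sideways of my wrist-camera estimate. They shifted together, so the fit was unaffected. At the tug my estimate of the upright's place in the hook was 25.6 mm against the 24 mm expected, a 1.6 mm error.
- **Other objects:** I did not measure the bowls, scraper and rib again; nothing was moved near them.

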